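# Set the clay strip roller with a gauge and hold the cam at full lift

### The arm

A 6-joint arm with a two-finger parallel gripper is mounted at the origin on the work surface. World frame = base frame: x ahead of the robot, y to its left, z up, the work surface at z = 0. Lengths are in m, angles in degrees, forces in N, time in s.
With the tool pointing down it reaches from about 0.375 to 0.9 m from the base axis. Payload 3.1 kg.
Tool frame: the origin (TCP) lies between the finger pads; the fingertips stand 11 mm ahead of it and the grasp point (between the pads) lies 8 mm behind it; x points along the fingers, y is the direction in which the jaws open and shut, and the axes are right-handed (so a half turn about x gives the same grasp; the last joint's range is limited). The gripper opens to 87 mm and grips with 3 to 60 N. Pads are 19 mm wide; open, the fingers measure 117 mm over their backs; the gripper's body (75 mm by 190 mm) begins 51 mm behind the grasp point.
Start: joints at [-80.988, 30.224, 82.088, -0, 67.689, -10.227], TCP at [0.206, -0.59, 0.234] pointing down, gripper open.
Joint ranges: [-176.69, 176.69], [-43.24, 126.21], [12.49, 139.97], [-82, 262], [0, 151.66], [-163.58, 163.58]. Speed limits (degrees/s): [159.86, 159.86, 180, 180, 180, 180].

### API

Orientations are given as a 3x3 rotation matrix whose columns are the frame's x, y, z axes.
In Python, from rig import bot gives the robot as it stands.
- The arm moves only by the shell command python3 -m inch 'ROWS' [OPENING]. ROWS is a JSON object of lists of equal length, an entry for each row: "dp": the shift along the tool's x, y, z in mm, a list of three; "yaw": the turn about the tool's x in degrees. In form: {"dp": [[tx, ty, tz], ...], "yaw": [yaw, ...]}. A call has 1 to 20 rows; each row shifts and turns the commanded pose from where the row before left it, along the tool's axes as they then stand; what a row does not reach is not made up. A row lasts 1/12 s, in which the tool goes at most 41.7 mm and 7.16 degrees, less where a joint would pass 70% of its speed; a pose out of reach is approached as far as the arm can. A call is refused whole if a number of a shift passes 41.7 or a number of a turn 7.16, either way. A call with a gripper value outside its range is refused whole. OPENING is the finger opening in mm, from 0 to 87, set as the call begins (- or left out, the last holds). The fingers move at their own pace and stop on an object; the grip force is fixed at half the most. Time passes only in rows, so rows that do not move let the fingers close. It gives the time, the measured TCP pose, the force and the opening at its end, in the units of the state.
- bot.read_state(): the state, without advancing time (a new reading comes with each control period).
- bot.capture(name): name is "scene" or "top"; returns a dict with "color" (420x560x3 uint8, red, green, blue), "intrinsics" (3x3 intrinsics, pixels), "pose" (4x4, takes a point from camera to world coordinates). Camera axes: x right, y down, z forward; pixel columns grow to the right and rows downward; lengths in m; the calibration is good to about 2 mm. A picture is of the moment at which its call begins. There is no depth.
- bot.hand_in(): hands the job in, once; it reports no verdict.
The state is a dict: "time_s": time; "joint_positions": joint angles; "qvel": joint speeds; "tau": joint torques, N m; "position": TCP position; "tcp_rot": TCP orientation; "force": force on the tool from outside, world axes, zero at the start; "moment": the same for the moment, N m; "opening": opening from 0.0 (shut) to 1.0 (fully open).
Only numpy, scipy, OpenCV 4.12 (cv2) and the standard library are available. Lean on these libraries where they do the work, as an engineer would, in place of code of your own. Each camera call takes 0.05 s, during which the arm holds its last target.

### The job

Set the gap of the clay strip roller: slide the blade of the yellow thickness gauge straight in between bed and roller until its tip is fully home against the red stop behind the roller, and let go of it. Then swing the cam lever by its red grip to its highest lift, where the lever stands straight up and the raised bed nips the blade, and finish while still holding it there, because it springs back when let go. Leave the blue gauge, the bowl and the jar alone.

Things in the scene. Friction and masses are not known exactly. Their poses are not given: they have to be found in the camera images.
- press: Green bench strip roller, fixed on the table. Origin: on the table surface below the roller's axis, midway between the side cheeks; z up; x = the way a blade is pushed in (roughly away from the robot); y towards the lever's side. In mm: cheeks x +-40, y +-57 to +-75, 125 high; cross-bar between them at x 20 to 40, z 113 to 125; black handwheel, radius 34, at y -82 to -92.
- roller: Pale wooden roller, turning stiffly on its axle, 44 mm diameter, 114 mm long, along the press's y. Origin: its middle, at (0, 0, 92) mm in the press frame; underside 70 mm above the table. Gap between bed and roller: 10 mm with the lever at rest, 5 mm at highest lift, so a 6 mm blade is then nipped with several newtons.
- bed_front (a point): Middle of the front edge of the bed's top: (-130, 0, 60) mm in the press frame with the lever at rest. The bed is a level aluminium plate, press x -130 to 55 mm, y +-55 mm. The cam raises it 5 mm; it is sprung (8 N per mm).
- stop_face (a point): On the front face of the red stop bar, 8 mm high, that stands across the rear of the bed behind the roller: (45, 0, 63) mm in the press frame, rising with the bed. The blade's tip is fully home when it meets this face.
- gauge: Yellow thickness gauge (about 90 g), loose, flat on the table: blade 160 x 40 x 6 mm, x -20 to 140, y +-20; dark wooden grip block 40 (x) x 16 (y) mm on its rear end, top 40 mm above the underside. Origin: underside, below the block's middle; x along the blade to its tip, z up. Grip the block from above across its 16 mm. Home: origin at press x = -95 mm.
- gauge_tip (a point): Middle of the tip edge of the yellow blade: (140, 0, 3) mm in the gauge frame.
- cam_lever (a joint): Cam lever angle, rad. 0 = at rest, leaning 1.1 rad from upright to the press's +x; grows as it swings up and back towards the press's -x (the robot's side); 1.1 = straight up, highest lift; beyond, up to its end at 1.7, the bed sinks again. A spring always drives it back to 0 (about 3.5 N at the grip when upright).
- lever_grip: Red round grip bar, 16 mm diameter, 72 mm long, on the lever's outer end, parallel to the press's y, from press y 84 to 156 mm. Origin: on its axis, 2 mm from its inner end. It is a sleeve that turns freely on its own axis.
- grip_mid (a point): Place to grip the red bar, 140 mm from the hinge axis: at rest at (125, 126, 94) mm in the press frame, at highest lift at (0, 126, 170) mm. Pinch it from above, fingers closing along the press's x; the sleeve turns on its pin as it is carried along its arc.
- lever_hinge (a point): Point on the lever's hinge axis level with grip_mid: (0, 126, 30) mm in the press frame. The axis is parallel to the press's y.
- thin_gauge: Blue thickness gauge, 4 mm blade, otherwise shaped and sized like the yellow one; origin likewise. Bystander: leave alone.
- bowl: White ceramic bowl, 110 mm diameter, 50 mm high. Origin: centre of its underside. Bystander.
- jar: Small glaze jar, amber with pale label and white lid, 60 mm diameter, 80 mm high. Origin: centre of its underside. Bystander.
Not all that is in view belongs to the job. There is more than one size of the gauge; the one meant has the size given above.

How it is judged:
By the outcome, as a careful person would: the job done as asked, in the order asked, and still so for the second after the job is handed in, while the arm keeps its last pose, push and grip.
It also fails if it takes over 58 s, if anything falls off the work surface, if the arm or the gripper's body presses on something with over 40 N, if the wrist force passes 120 N, or if a joint passes its speed limit or range.

## Working session

There is one attempt and no reset: what is moved stays moved. The work goes in short steps, Python scripts to look and compute and a shell command to move; the robot and the scene stay as the last step left them, time stands still between calls to the robot, and variables do not carry over. Pictures are saved under pics/ and viewed, and the job is handed in when it is done.

```bash
mkdir -p pics; ls; python3 - <<'E'
from rig import bot
import cv2,numpy as np,pickle
s=bot.read_state();print(s)
for n in("scene","top"):
    c=bot.capture(n);pickle.dump(c,open(f"{n}0.pkl","wb"));cv2.imwrite(f"pics/{n}0.png",c["color"][:,:,::-1]);print(np.round(c["intrinsics"],1),np.round(c["pose"],3))
E
```

```text
pics
{'time_s': 0.0, 'joint_positions': array([-8.09875262e+01,  3.02785654e+01,  8.21589129e+01,  8.35949205e-04,
        6.76887490e+01, -1.02276391e+01]), 'qvel': array([ 0.03381678,  0.04088215,  0.04284434,  0.05921362, -0.04288052,
        0.04491949]), 'tau': array([-1.58761336e-04, -4.40043318e+01, -1.76593477e+01,  6.31477637e-02,
        5.81213215e-02, -1.64295739e-04]), 'position': array([ 0.20586668, -0.58934845,  0.23256189]), 'tcp_rot': array([[-3.31780073e-04,  3.29522123e-01, -9.44147796e-01],
       [ 2.17799488e-03, -9.44145370e-01, -3.29522041e-01],
       [-9.99997573e-01, -2.16567791e-03, -4.04448877e-04]]), 'force': array([-0.04043768, -0.99382798, -0.46313679]), 'moment': array([ 0.02281695, -0.03621255,  0.03987611]), 'opening': 0.9962144342389695}
[[404.9   0.  282. ]
 [  0.  404.9 211.5]
 [  0.    0.    1. ]] [[-0.686  0.603 -0.407  1.043]
 [ 0.727  0.571 -0.38   0.501]
 [ 0.003 -0.557 -0.831  1.045]
 [ 0.     0.     0.     1.   ]]
[[432.1   0.  278.8]
 [  0.  432.1 206.6]
 [  0.    0.    1. ]] [[-0.024 -0.997  0.068  0.472]
 [-1.     0.024  0.003  0.059]
 [-0.005 -0.068 -0.998  1.145]
 [ 0.     0.     0.     1.   ]]
```

View pics/scene0.png

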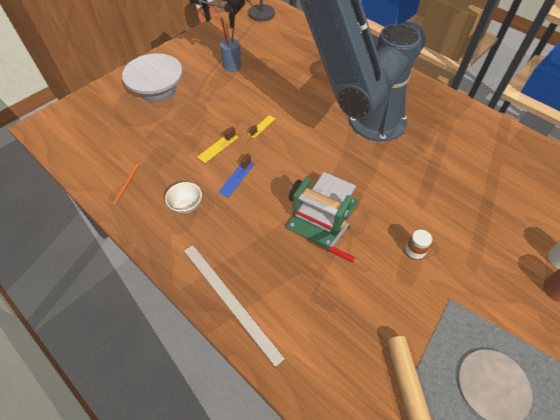

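View pics/top0.png

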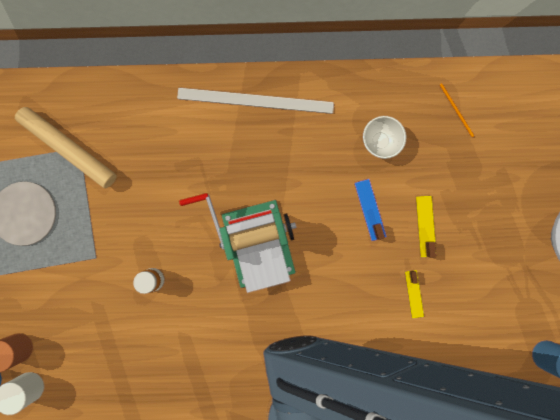

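Top view: the long yellow gauge is at (426,226), with its block at (431,249). The short yellow decoy is at (414,294). The press is at (260,245) and the red grip at (194,200). Next I measure these by ray casting.

```bash
cat > h.py <<'E'
import numpy as np,cv2,pickle
def ray(c,uv):
    K=c["intrinsics"];T=c["pose"];d=T[:3,:3]@np.linalg.inv(K)@np.array([uv[0],uv[1],1.]);return T[:3,3],d
def onz(c,uv,z):
    o,d=ray(c,uv);return o+d*(z-o[2])/d[2]
def tri(c1,u1,c2,u2):
    A=[];b=[]
    for c,u in((c1,u1),(c2,u2)):
        o,d=ray(c,u);d=d/np.linalg.norm(d);P=np.eye(3)-np.outer(d,d);A.append(P);b.append(P@o)
    x=np.linalg.solve(A[0]+A[1],b[0]+b[1]);return x,[float(np.linalg.norm(A[i]@x-b[i])) for i in(0,1)]
def proj(c,p):
    T=np.linalg.inv(c["pose"]);q=c["intrinsics"]@(T[:3,:3]@p+T[:3,3]);return q[:2]/q[2]
def blobs(c,lo,hi,mn=15):
    h=cv2.cvtColor(c["color"],cv2.COLOR_RGB2HSV);m=cv2.inRange(h,np.array(lo),np.array(hi))
    if lo[0]==0 and hi[0]<9: m|=cv2.inRange(h,np.array([172,lo[1],lo[2]]),np.array([180,hi[1],hi[2]]))
    n,l,s,ce=cv2.connectedComponentsWithStats(m)
    return [(s[i],ce[i],(l==i).astype(np.uint8)) for i in range(1,n) if s[i][4]>=mn]
def load(n):return pickle.load(open(n+".pkl","rb"))
def rect(m):
    p=cv2.findContours(m,0,2)[0];p=max(p,key=cv2.contourArea);return cv2.minAreaRect(p)
E
python3 - <<'E'
from h import *
np.set_printoptions(precision=4,suppress=True)
for n in("top0","scene0"):
    c=load(n)
    for nm,lo,hi,z in(("yel",(22,170,100),(34,255,255),.006),("red",(0,180,80),(6,255,255),.09),("bluegrn",(60,80,20),(90,255,200),.06),("blue",(105,150,80),(125,255,255),.004)):
        for s,ce,m in blobs(c,lo,hi,30):
            r=rect(m);bx=cv2.boxPoints(r)
            print(n,nm,s,ce,"rect",np.round(r[0],1),np.round(r[1],1),round(r[2],1));
            if nm in("yel",): print(np.array([onz(c,b,z)[:2] for b in bx]).round(4).tolist(),onz(c,ce,z))
    for nm,x0,y0,w,h in([("press",170,170,140,140),("g",380,170,90,160)] if n=="top0" else [("press",270,160,100,110),("g",190,105,100,100)]):
        k=6;cv2.imwrite(f"pics/{n}_{nm}.png",cv2.resize(c["color"][y0:y0+h,x0:x0+w,::-1],None,fx=min(780//w,590//h),fy=min(780//w,590//h),interpolation=cv2.INTER_CUBIC));print(nm,min(780//w,590//h))
E
```

```text
top0 yel [416 196  20  61 844] [425.0498 221.9562] rect [425.9 225.6] [60.5 16.3] 85.4
[[0.5689, -0.299], [0.5713, -0.342], [0.4125, -0.347], [0.4102, -0.3044]] [ 0.5001 -0.3213  0.006 ]
top0 yel [405 271  19  47 498] [414.2048 297.1064] rect [414.2 293.7] [47.4 12.6] 81.4
[[0.3728, -0.2615], [0.3769, -0.2943], [0.2559, -0.3072], [0.2518, -0.2747]] [ 0.3055 -0.284   0.006 ]
top0 red [180 194  28  12 151] [192.9735 199.1656] rect [193.5 199.1] [ 5.5 28.7] 75.1
top0 red [229 211  42  13  78] [249.641  217.0641] rect [249.6 217.1] [ 1.8 42.4] 74.9
top0 bluegrn [ 220  201   75   86 1079] [255.8823 234.1335] rect [255.5 243.9] [75.2 62.4] 74.8
top0 blue [356 180  26  60 678] [368.3496 205.1608] rect [370.1 209.4] [59.  13.9] 73.3
press 4
g 3
scene0 yel [252 115  23  22 147] [263.9388 124.1633] rect [262. 126.] [ 7.1 28.3] 45.0
[[0.3707, -0.2866], [0.2489, -0.3064], [0.255, -0.2748], [0.3755, -0.2564]] [ 0.3023 -0.2823  0.006 ]
scene0 yel [197 136  41  27 332] [215.1416 148.8163] rect [217.5 146.7] [ 9.7 44.1] 53.5
[[0.5671, -0.3404], [0.3998, -0.3443], [0.4118, -0.3015], [0.5762, -0.2997]] [ 0.503  -0.3199  0.006 ]
scene0 red [297 212  33  17  59] [313.339  219.7966] rect [313.1 219.7] [35.8  1.6] 25.1
scene0 red [329 247  26  15 147] [341.5238 253.8844] rect [341.2 253.6] [26.8  5.4] 26.6
scene0 bluegrn [287 196  70  52 892] [322.2578 225.157 ] rect [321.7 213.8] [46.  60.4] 32.9
scene0 blue [ 362    0   57   26 1121] [389.5263  10.1133] rect [390.   12.5] [25. 56.] 90.0
scene0 blue [ 522   43   38   67 1409] [546.1107  80.1015] rect [540.5  76. ] [66. 37.] 90.0
scene0 blue [226 174  19  22  38] [234.9737 184.8684] rect [234.7 183.9] [ 3.3 27. ] 37.9
press 5
g 5
```

View pics/top0_press.png

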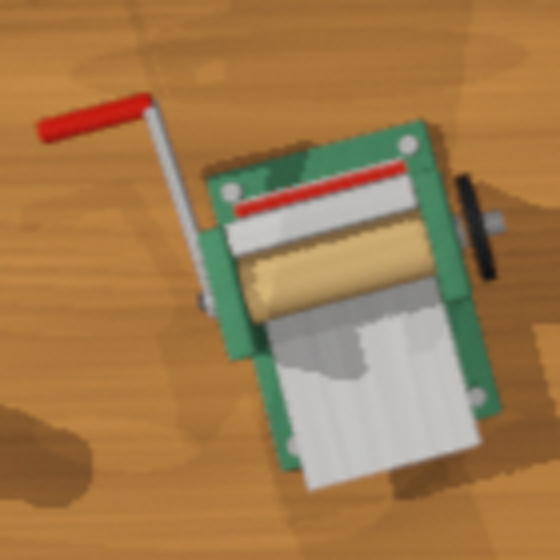

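View pics/scene0_press.png

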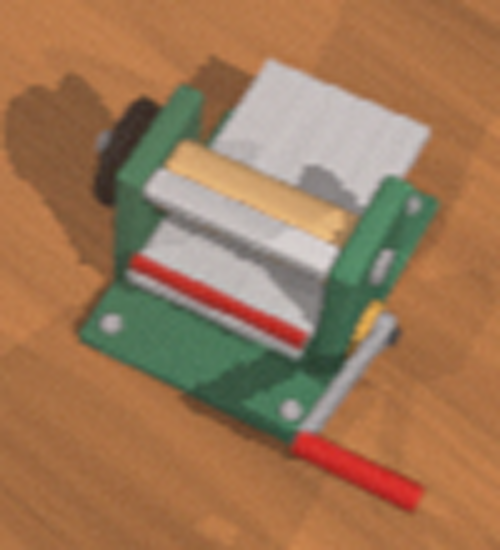

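View pics/top0_g.png

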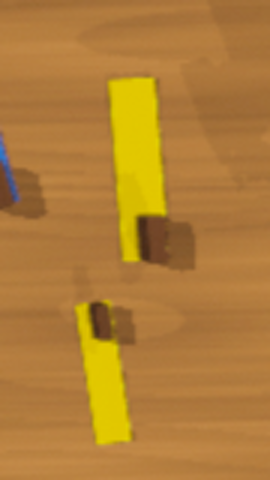

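View pics/scene0_g.png

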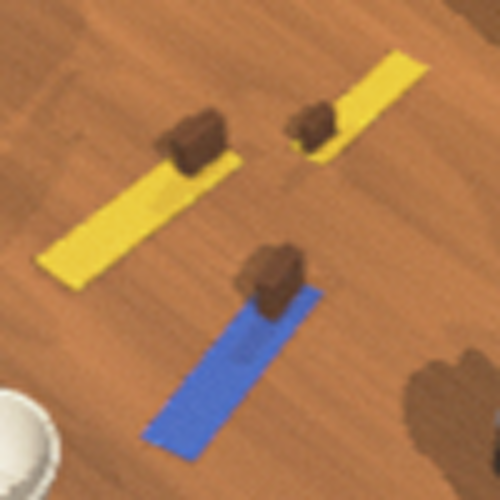

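Top crop of the press: front bed corners are near px (247,292) and (290,280), the stop bar runs from (229,223) to (271,212), and the grip from (181,203) to (207,195). The gauge blade lies tip-up (+x) with its block at the rear. Next I cast these points onto their planes.

```bash
python3 - <<'E'
from h import *
np.set_printoptions(precision=4,suppress=True)
t=load("top0");s=load("scene0")
P=lambda x0,y0,k,X,Y:((X+.5)/k-.5+x0,(Y+.5)/k-.5+y0)
T=lambda X,Y:P(170,170,4,X,Y); S=lambda X,Y:P(270,160,5,X,Y)
pts={}
for n,a,b,z in(("bedL",T(310,490),S(430,130),.06),("bedR",T(481,441),S(270,60),.06),
  ("gripin",T(150,99),S(300,441),.094),("gripout",T(43,131),S(417,497),.094),
  ("stopL",T(237,211),S(305,340),.068),("stopR",T(405,167),S(135,262),.068)):
    x,e=tri(t,a,s,b); print(n,"topz",onz(t,a,z),"scenez",onz(s,b,z),"tri",x,np.round(e,4)); pts[n]=(onz(t,a,z)+onz(s,b,z))/2
# stop blobs
for c,nm in((t,"t"),(s,"s")):
    for st,ce,m in blobs(c,(0,180,80),(6,255,255),30):
        for z in(.068,.094): print(nm,ce,z,onz(c,ce,z))
loc={"bedL":(-130,55),"bedR":(-130,-55),"stopL":(45,55),"stopR":(45,-55),"gripin":(125,84),"gripout":(125,156)}
def kab(names):
    A=np.array([loc[n] for n in names])/1000;B=np.array([pts[n][:2] for n in names])
    a=A-A.mean(0);b=B-B.mean(0);th=np.arctan2((a[:,0]*b[:,1]-a[:,1]*b[:,0]).sum(),(a*b).sum());R=np.array([[np.cos(th),-np.sin(th)],[np.sin(th),np.cos(th)]])
    o=B.mean(0)-R@A.mean(0);print(names,"origin",o,"yaw",np.degrees(th),"res mm",((A@R.T+o-B)*1000).round(1).tolist())
    return o,th
kab(list(loc));kab(["bedL","bedR","stopL","stopR"]);
# gauge
G=lambda X,Y:P(380,170,3,X,Y);Gs=lambda X,Y:P(190,105,5,X,Y)
for nm,a,b,z in(("tipL",G(108,80),Gs(78,291),.006),("tipR",G(155,77),Gs(36,261),.006),("rearL",G(122,262),Gs(243,158),.006),("blkFL",G(140,215),None,.04),("blkRL",G(141,262),None,.04),("blkRR",G(168,262),None,.04),("blkFR",G(166,216),None,.04)):
    print(nm,onz(t,a,z),onz(s,b,z) if b else "")
E
```

```text
bedL topz [0.3352 0.1461 0.06  ] scenez [0.3355 0.1484 0.06  ] tri [0.3344 0.147  0.0576] [0.0009 0.0009]
bedR topz [0.3629 0.0391 0.06  ] scenez [0.3606 0.0417 0.06  ] tri [0.3619 0.0405 0.0603] [0.0017 0.0017]
gripin topz [0.5781 0.2367 0.094 ] scenez [0.5741 0.2382 0.094 ] tri [0.5767 0.2376 0.097 ] [0.0018 0.0018]
gripout topz [0.5601 0.3023 0.094 ] scenez [0.5577 0.3041 0.094 ] tri [0.5592 0.3032 0.0951] [0.0014 0.0014]
stopL topz [0.5093 0.1877 0.068 ] scenez [0.5092 0.1916 0.068 ] tri [0.5085 0.1893 0.0648] [0.0016 0.0016]
stopR topz [0.5342 0.0823 0.068 ] scenez [0.5361 0.086  0.068 ] tri [0.534  0.0831 0.0629] [0.0009 0.0009]
t [192.9735 199.1656] 0.068 [0.5695 0.2767 0.068 ]
t [192.9735 199.1656] 0.094 [0.5672 0.2714 0.094 ]
t [249.641  217.0641] 0.068 [0.5213 0.1356 0.068 ]
t [249.641  217.0641] 0.094 [0.5201 0.1338 0.094 ]
s [313.339  219.7966] 0.068 [0.523  0.1389 0.068 ]
s [313.339  219.7966] 0.094 [0.5368 0.1485 0.094 ]
s [341.5238 253.8844] 0.068 [0.5536 0.2665 0.068 ]
s [341.5238 253.8844] 0.094 [0.5666 0.2728 0.094 ]
['bedL', 'bedR', 'stopL', 'stopR', 'gripin', 'gripout'] origin [0.4761 0.125 ] yaw 13.935524653336465 res mm [[1.3, -0.2], [1.4, -0.1], [-2.7, -0.4], [-2.1, -1.7], [1.1, -0.8], [1.0, 3.3]]
['bedL', 'bedR', 'stopL', 'stopR'] origin [0.4766 0.1256] yaw 13.903819014150406 res mm [[1.9, 0.5], [1.9, 0.6], [-2.2, 0.1], [-1.6, -1.2]]
tipL [ 0.5683 -0.2997  0.006 ] [ 0.5678 -0.2966  0.006 ]
tipR [ 0.57   -0.3412  0.006 ] [ 0.57   -0.3376  0.006 ]
rearL [ 0.4088 -0.3047  0.006 ] [ 0.4073 -0.306   0.006 ]
blkFL [ 0.4499 -0.3109  0.04  ] 
blkRL [ 0.4103 -0.3099  0.04  ] 
blkRR [ 0.4097 -0.3327  0.04  ] 
blkFR [ 0.4485 -0.3329  0.04  ]
```

Press is at (0.477, 0.125) with yaw 13.9°. Gauge is at (0.429, -0.3245) with yaw about 2.2°, and its 160 mm length rules out the decoy. I move above the gauge now.

```bash
python3 -m inch '{"dp":[[11,-17.6,-29.8],[11,-17.6,-29.8],[11,-17.6,-29.8],[11,-17.6,-29.8],[11,-17.6,-29.8],[11,-17.6,-29.8],[11,-17.6,-29.8],[11,-17.6,-29.8],[11,-17.6,-29.8],[11,-17.6,-29.8],[0,0,0],[0,0,0],[0,0,0],[0,0,0]],"yaw":[0,0,0,0,0,0,0,0,0,0,5.7,5.7,5.7,0]}' 60
python3 - <<'E'
from rig import bot
s=bot.read_state();print(s["joint_positions"].round(2),s["position"].round(4),s["tcp_rot"].round(3))
E
```

```text
time_s: 1.27
position: [0.4295, -0.3251, 0.1231]
tcp_rot: [[-0.001, 0.037, -0.999], [0.001, -0.999, -0.037], [-1.0, -0.001, 0.001]]
force: [-0.4, 0.1, 0.1]
opening: 0.689
[-49.02  32.84 100.19   0.    47.03  38.88] [ 0.4295 -0.3251  0.1231] [[-0.001  0.037 -0.999]
 [ 0.001 -0.999 -0.037]
 [-1.    -0.001  0.001]]
```

```bash
python3 -m inch '{"dp":[[25,0,0],[25,0,0],[25,0,0],[15,0,0],[11,0,0],[0,0,0]],"yaw":[0,0,0,0,0,0]}' 50
python3 -m inch '{"dp":[[0,0,0],[0,0,0],[0,0,0],[0,0,0],[0,0,0],[0,0,0]],"yaw":[0,0,0,0,0,0]}' 0
python3 - <<'E'
from rig import bot
s=bot.read_state();print(s["joint_positions"].round(2),s["position"].round(4))
E
```

```text
time_s: 1.77
position: [0.4282, -0.3248, 0.0204]
tcp_rot: [[-0.003, 0.038, -0.999], [0.003, -0.999, -0.039], [-1.0, -0.003, 0.003]]
force: [0.1, 0.7, -0.8]
opening: 0.574
time_s: 2.27
position: [0.4296, -0.3259, 0.0232]
tcp_rot: [[0.001, 0.037, -0.999], [-0.001, -0.999, -0.037], [-1.0, 0.001, -0.001]]
force: [-0.0, -0.2, 0.0]
opening: 0.207
[-49.07  42.86 102.71   0.    34.37  38.78] [ 0.4296 -0.3259  0.0232]
```

```bash
python3 -m inch '{"dp":[[0,0,0],[0,0,0],[0,0,0],[-10,0,0],[-20,0,0],[-30,0,0],[-30,0,0],[-30,0,0],[-20,0,0],[-10,0,0],[0,0,0],[0,0,0]],"yaw":[0,0,0,0,0,0,0,0,0,0,0,0]}' 0
python3 - <<'E'
from rig import bot
import cv2,pickle
s=bot.read_state();print(s["joint_positions"].round(2),s["position"].round(4))
c=bot.capture("scene");pickle.dump(c,open("scene1.pkl","wb"));cv2.imwrite("pics/scene1.png",c["color"][:,:,::-1])
E
```

```text
time_s: 3.27
position: [0.429, -0.3253, 0.1724]
tcp_rot: [[-0.0, 0.037, -0.999], [0.0, -0.999, -0.037], [-1.0, -0.0, 0.0]]
force: [0.1, -0.4, -2.0]
opening: 0.182
[-49.07  28.41  98.05  -0.    53.56  38.79] [ 0.429  -0.3253  0.1724]
```

View pics/scene1.png

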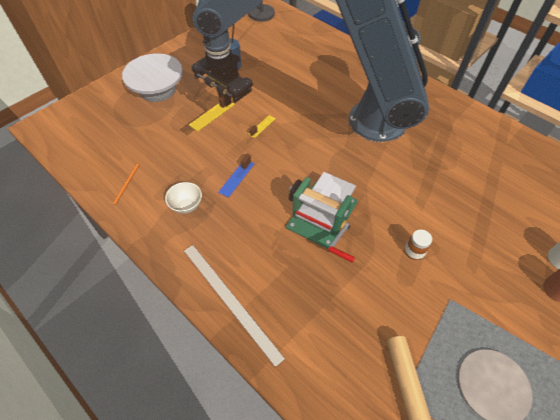

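The scene view shows the yellow blade held level in the gripper at about (212,115), and nothing else has moved. Reach is tight at the entry, so I fit the kinematics from the recorded poses.

```bash
python3 - <<'E'
import numpy as np
from scipy.optimize import brentq,fsolve
D=[(-80.988,30.2786,82.159,.20587,-.58935,.23256),(-49.02,32.84,100.19,.4295,-.3251,.1231),(-49.07,42.86,102.71,.4296,-.3259,.0232),(-49.07,28.41,98.05,.429,-.3253,.1724)]
A=[];B=[]
for q1,q2,q3,x,y,z in D:
    u=np.radians(q1);r=x*np.cos(u)+y*np.sin(u);lat=-x*np.sin(u)+y*np.cos(u);print("lat",lat,"r",r)
    s2,c2=np.sin(np.radians(q2)),np.cos(np.radians(q2));s,c=np.sin(np.radians(q2+q3)),np.cos(np.radians(q2+q3))
    A+=[[s2,s,c,1,0],[c2,c,-s,0,1]];B+=[r,z]
A=np.array(A);B=np.array(B);S=np.linalg.lstsq(A,B,rcond=None);p=S[0];print(p,np.linalg.svd(A)[1],(A@p-B)*1000)
for z in(.08,.1,.15,.2):
    for R in(.30,.32,.34,.36,.375,.4):
        r=np.sqrt(R*R-.11**2)
        f=lambda q:[p[0]*np.sin(q[0])+p[1]*np.sin(q[0]+q[1])+p[2]*np.cos(q[0]+q[1])+p[3]-r,p[0]*np.cos(q[0])+p[1]*np.cos(q[0]+q[1])-p[2]*np.sin(q[0]+q[1])+p[4]-z]
        q,i,ok,m=fsolve(f,[.5,2.],full_output=1);d=np.degrees(q);print(z,R,d.round(1),"q5",round(180-d.sum(),1),ok)
E
```

```text
lat 0.11101208572843453 r 0.6143225506378736
lat 0.11104697190459964 r 0.5270947068893967
lat 0.11105834833200898 r 0.5276675215187743
lat 0.11099812389829841 r 0.5268211332995839
[ 5.87961442e-01  3.90606088e-01  1.12870479e-01 -9.19185892e-05
 -2.18179221e-02] [3.45018256 2.8131146  0.2968643  0.29391537 0.09006614] [-0.00582334 -0.03494138  0.17286161  0.03017486 -0.07188439 -0.02724371
 -0.09515388  0.03201023]
0.08 0.3 [ 30.2 136. ] q5 13.8 1
0.08 0.32 [ 30.2 133. ] q5 16.8 1
0.08 0.34 [ 30.3 130. ] q5 19.7 1
0.08 0.36 [ 30.6 127.1] q5 22.3 1
0.08 0.375 [ 30.9 125. ] q5 24.1 1
0.08 0.4 [ 31.6 121.4] q5 27.0 1
0.1 0.3 [ 26.1 134.9] q5 19.0 1
0.1 0.32 [ 26.4 132. ] q5 21.6 1
0.1 0.34 [ 26.9 129.1] q5 24.1 1
0.1 0.36 [ 27.4 126.2] q5 26.3 1
0.1 0.375 [ 27.9 124.1] q5 28.0 1
0.1 0.4 [ 28.8 120.6] q5 30.6 1
0.15 0.3 [ 16.7 131.4] q5 31.9 1
0.15 0.32 [ 17.8 128.8] q5 33.5 1
0.15 0.34 [ 18.8 126.1] q5 35.0 1
0.15 0.36 [ 19.9 123.5] q5 36.6 1
0.15 0.375 [ 20.8 121.5] q5 37.8 1
0.15 0.4 [ 22.2 118.1] q5 39.7 1
0.2 0.3 [  8.7 127.3] q5 44.0 1
0.2 0.32 [ 10.3 124.9] q5 44.8 1
0.2 0.34 [ 11.9 122.4] q5 45.7 1
0.2 0.36 [ 13.4 119.9] q5 46.7 1
0.2 0.375 [ 14.5 118.1] q5 47.4 1
0.2 0.4 [ 16.3 114.9] q5 48.8 1
```

At bed height the arm reaches in to r≈0.30, so straight entry works. I stage the gauge in front of the press.

```bash
python3 -m inch '{"dp":[[0,-12,3],[0,-24,7],[0,-29,8],[0,-29,8],[0,-29,8],[0,-29,8],[0,-29,8],[0,-29,8],[0,-29,8],[0,-29,8],[0,-29,8],[0,-29,8],[0,-29,8],[0,-29,8.5],[0,-16,6],[0,-11.4,4],[0,0,0],[0,0,0],[0,0,0],[0,0,0]],"yaw":[0,0,0,0,0,0,0,0,0,0,0,0,0,0,0,0,-5.9,-5.9,0,0]}' 0
python3 - <<'E'
from rig import bot
from h import *
s=bot.read_state();print(s["joint_positions"].round(2),s["position"].round(4))
for n in("scene","top"):
    c=bot.capture(n);pickle.dump(c,open(n+"2.pkl","wb"));cv2.imwrite(f"pics/{n}2.png",c["color"][:,:,::-1])
    x0,y0,w,h=(270,100,150,110) if n=="scene" else (200,190,140,105)
    cv2.imwrite(f"pics/{n}2c.png",cv2.resize(c["color"][y0:y0+h,x0:x0+w,::-1],None,fx=5,fy=5,interpolation=cv2.INTER_CUBIC))
E
```

```text
time_s: 4.98
position: [0.2962, 0.0814, 0.1719]
tcp_rot: [[-0.003, 0.239, -0.971], [0.0, -0.971, -0.239], [-1.0, -0.001, 0.003]]
force: [0.5, -0.2, -0.5]
opening: 0.179
[-5.810e+00  1.352e+01  1.287e+02  1.000e-02  3.793e+01  7.037e+01] [0.2962 0.0814 0.1719]
```

View pics/scene2c.png

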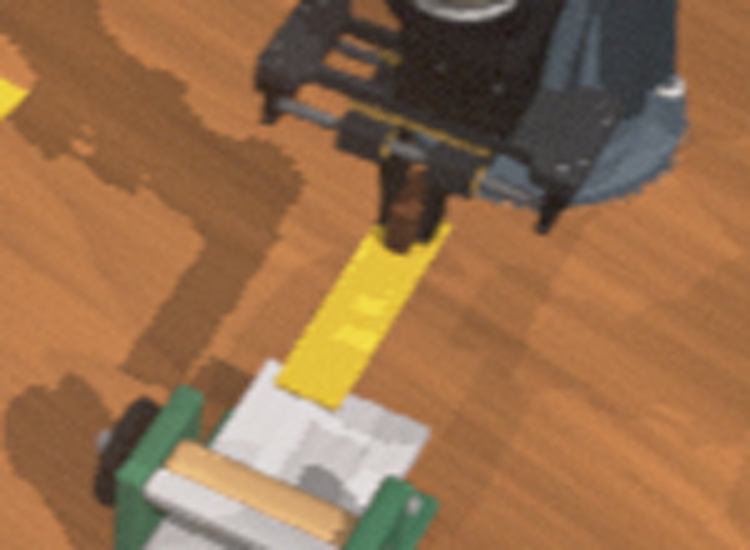

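View pics/top2c.png

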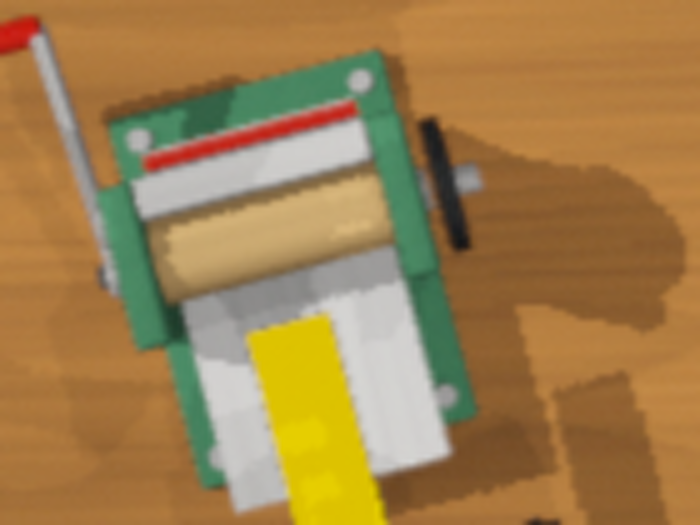

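Blade tip corners in the crops: top (250,333)/(329,313), scene (277,382)/(338,408). I compare them with the press frame.

```bash
python3 - <<'E'
from h import *
np.set_printoptions(precision=4,suppress=True)
t=load("top2");s=load("scene2")
T=lambda X,Y:((X+.5)/5-.5+200,(Y+.5)/5-.5+190);S=lambda X,Y:((X+.5)/5-.5+270,(Y+.5)/5-.5+100)
th=np.radians(13.9);R=np.array([[np.cos(th),-np.sin(th)],[np.sin(th),np.cos(th)]]);o=np.array([.4765,.1252])
pf=lambda p:(R.T@(p[:2]-o)*1000).round(1)
for n,a,b in(("L",T(250,333),S(338,408)),("R",T(329,313),S(277,382))):
    x,e=tri(t,a,s,b);print(n,"tri",x,np.round(e,4),"press",pf(x),"top",pf(onz(t,a,.1547)),"scene",pf(onz(s,b,.1547)))
print("tcp press",pf(np.array([.2962,.0814])))
# line fits of the blade edges in top view
for st,ce,m in blobs(t,(22,170,100),(34,255,255),300):
    if ce[0]<350:
        ys=np.arange(257,292);l=[];r=[]
        for y in ys:
            xs=np.where(m[y])[0];l.append(onz(t,(xs.min()-.5,y),.1547)[:2]);r.append(onz(t,(xs.max()+.5,y),.1547)[:2])
        for q in(l,r):
            q=np.array(q);k=np.polyfit(q[:,0],q[:,1],1);print("edge yaw",np.degrees(np.arctan(k[0])),pf(q.mean(0)))
# cheeks/bed edges: compare bed front mid, stop, roller ends in top
for n,a,z in(("bedL",T(238,512),.06),("bedR",T(451,454),.06),("stopL",T(146,164),.068),("stopR",T(356,106),.068)):
    print(n,pf(onz(t,a,z)))
E
```

```text
L tri [0.4267 0.1332 0.1528] [0.0022 0.0022] press [-46.5  19.7] top [-45.6  17.5] scene [-46.   22.1]
R tri [0.4351 0.0965 0.1523] [0.0017 0.0017] press [-47.  -17.9] top [-46.3 -19.6] scene [-45.9 -15.7]
tcp press [-185.5    0.8]
edge yaw 13.385748601446487 [-86.9  18.7]
edge yaw 15.779708257560356 [-97.2 -18.8]
bedL [-131.9   53.9]
bedR [-132.2  -55.7]
stopL [46.8 53. ]
stopR [ 47.2 -55.7]
```

```bash
python3 -m inch '{"dp":[[10,0,0],[20,0,0],[20,0,0],[20,0,0],[10,0,0],[3,0,0],[0,0,0],[0,0,0],[0,0,0]],"yaw":[0,0,0,0,0,0,0,0,0]}' 0
python3 - <<'E'
from rig import bot
from h import *
for i in range(2):
  s=bot.read_state();print(s["joint_positions"].round(2),s["position"].round(4),s["force"].round(2),s["moment"].round(2))
for n in("scene","top"):
    c=bot.capture(n);pickle.dump(c,open(n+"3.pkl","wb"));cv2.imwrite(f"pics/{n}3.png",c["color"][:,:,::-1])
    x0,y0,w,h=(270,100,150,110) if n=="scene" else (200,190,140,105)
    cv2.imwrite(f"pics/{n}3c.png",cv2.resize(c["color"][y0:y0+h,x0:x0+w,::-1],None,fx=5,fy=5,interpolation=cv2.INTER_CUBIC))
E
```

```text
time_s: 5.83
position: [0.298, 0.081, 0.09]
tcp_rot: [[0.001, 0.24, -0.971], [-0.0, -0.971, -0.24], [-1.0, 0.0, -0.001]]
force: [1.0, 0.2, -1.3]
opening: 0.185
[ -5.86  28.21 134.18   0.    17.54  70.23] [0.298 0.081 0.09 ] [ 0.98  0.21 -1.29] [0.06 0.04 0.03]
[ -5.86  28.21 134.18   0.    17.54  70.23] [0.298 0.081 0.09 ] [ 0.98  0.21 -1.29] [0.06 0.04 0.03]
```

View pics/scene3c.png

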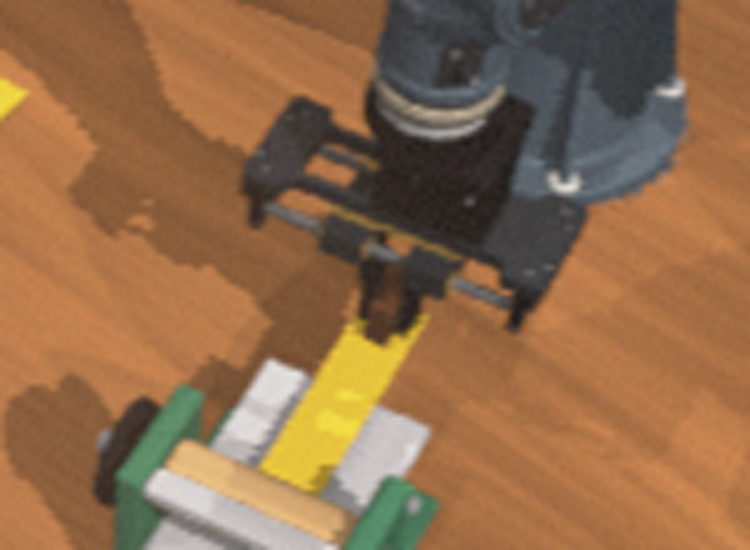

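View pics/top3c.png

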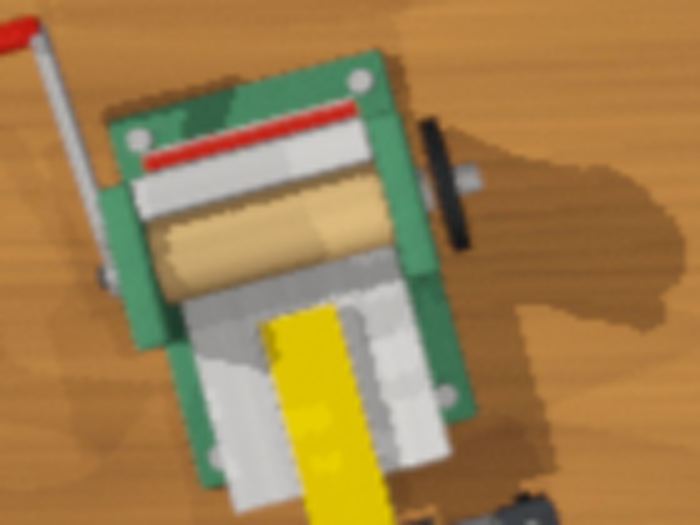

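The blade hovers a few mm above the bed, centred and parallel. I lower it 5 mm and advance in stages.

```bash
python3 -m inch '{"dp":[[2.5,0,0],[2.5,0,0],[0,0,0],[0,0,0],[0,0,-8],[0,0,-12],[0,0,-12],[0,0,-8],[0,0,0],[0,0,0]],"yaw":[0,0,0,0,0,0,0,0,0,0]}' 0
python3 - <<'E'
from rig import bot
s=bot.read_state();print(s["position"].round(4),s["force"].round(2),s["moment"].round(2))
E
python3 -m inch '{"dp":[[0,0,-8],[0,0,-8],[0,0,-8],[0,0,-6],[0,0,0],[0,0,0]],"yaw":[0,0,0,0,0,0]}' 0
python3 - <<'E'
from rig import bot
s=bot.read_state();print(s["position"].round(4),s["force"].round(2),s["moment"].round(2))
E
```

```text
time_s: 6.77
position: [0.3366, 0.0908, 0.0845]
tcp_rot: [[0.0, 0.241, -0.97], [-0.0, -0.97, -0.241], [-1.0, 0.0, -0.0]]
force: [0.8, -0.3, -1.3]
opening: 0.18
[0.3366 0.0908 0.0845] [ 0.8  -0.26 -1.34] [0.01 0.05 0.06]
time_s: 7.27
position: [0.3659, 0.098, 0.0845]
tcp_rot: [[0.0, 0.241, -0.97], [-0.0, -0.97, -0.241], [-1.0, 0.0, -0.0]]
force: [-0.8, 0.1, -1.0]
opening: 0.184
[0.3659 0.098  0.0845] [-0.84  0.12 -1.  ] [ 0.02  0.09 -0.03]
```

```bash
python3 -m inch '{"dp":[[1,0,0],[0.5,0,0],[0,0,-6],[0,0,-6],[0,0,-4],[0,0,0],[0,0,0]],"yaw":[0,0,0,0,0,0,0]}' 0
python3 -m inch '{"dp":[[0,0,-1],[0,0,-1],[0,0,0]],"yaw":[0,0,0]}' 0
python3 -m inch '{"dp":[[0,0,-1],[0,0,-1],[0,0,0]],"yaw":[0,0,0]}' 0
```

```text
time_s: 7.85
position: [0.3818, 0.1018, 0.083]
tcp_rot: [[0.001, 0.241, -0.971], [-0.0, -0.971, -0.241], [-1.0, 0.0, -0.001]]
force: [0.4, 0.7, -1.0]
opening: 0.181
time_s: 8.1
position: [0.3821, 0.1023, 0.083]
tcp_rot: [[-0.002, 0.241, -0.971], [0.0, -0.971, -0.241], [-1.0, -0.0, 0.002]]
force: [-1.6, -0.0, 0.4]
opening: 0.179
time_s: 8.35
position: [0.3821, 0.1027, 0.0828]
tcp_rot: [[-0.006, 0.241, -0.971], [-0.0, -0.971, -0.241], [-1.0, -0.001, 0.006]]
force: [-5.3, -2.1, 1.6]
opening: 0.183
```

```bash
python3 -m inch '{"dp":[[0,0,-1],[0,0,0],[0,0,0]],"yaw":[0,0,0]}' 0
python3 - <<'E'
from rig import bot
from h import *
for n in("scene","top"):
    c=bot.capture(n);pickle.dump(c,open(n+"4.pkl","wb"))
    x0,y0,w,h=(275,165,100,75) if n=="scene" else (200,190,140,105)
    k=780//w
    cv2.imwrite(f"pics/{n}4c.png",cv2.resize(c["color"][y0:y0+h,x0:x0+w,::-1],None,fx=k,fy=k,interpolation=cv2.INTER_CUBIC))
E
```

```text
time_s: 8.6
position: [0.3822, 0.1028, 0.0828]
tcp_rot: [[-0.008, 0.241, -0.971], [-0.0, -0.971, -0.241], [-1.0, -0.002, 0.007]]
force: [-6.6, -3.3, 2.2]
opening: 0.18
```

View pics/scene4c.png

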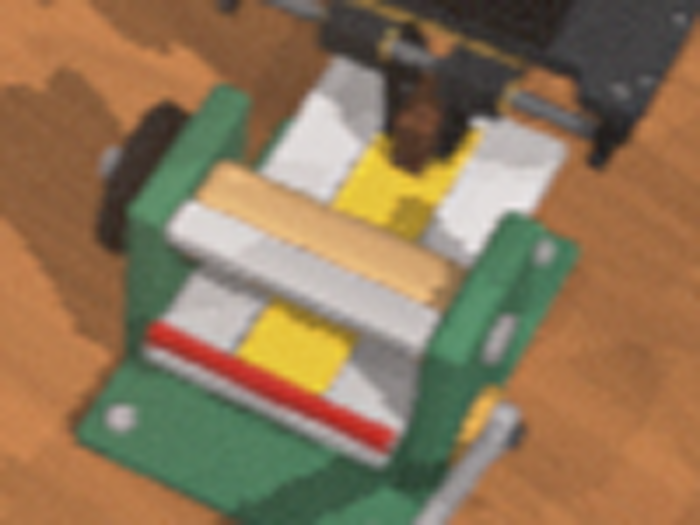

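View pics/top4c.png

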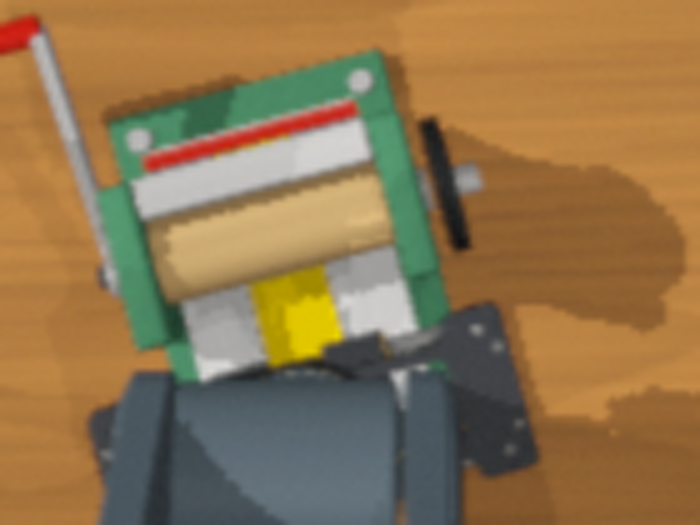

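The tip sits flush against the red stop along its width (scene crop, yellow meets red at (240,355)–(330,390)). I ease the push and let go.

```bash
python3 -m inch '{"dp":[[0,0,1],[0,0,1],[0,0,0]],"yaw":[0,0,0]}' 0
python3 -m inch '{"dp":[[0,0,0],[0,0,0],[0,0,0],[0,0,0],[0,0,0],[0,0,0]],"yaw":[0,0,0,0,0,0]}' 36
python3 -m inch '{"dp":[[-5,0,0],[-15,0,0],[-30,0,0],[-35,0,0],[-35,0,0],[-25,0,0],[-10,0,0],[0,0,0],[0,0,0]],"yaw":[0,0,0,0,0,0,0,0,0]}' 36
python3 - <<'E'
from rig import bot
from h import *
for n in("scene","top"):
    c=bot.capture(n);pickle.dump(c,open(n+"5.pkl","wb"))
    x0,y0,w,h=(275,165,100,75) if n=="scene" else (170,190,140,105)
    k=780//w
    cv2.imwrite(f"pics/{n}5c.png",cv2.resize(c["color"][y0:y0+h,x0:x0+w,::-1],None,fx=k,fy=k,interpolation=cv2.INTER_CUBIC))
E
```

```text
time_s: 8.95
position: [0.3821, 0.1025, 0.0829]
tcp_rot: [[-0.004, 0.241, -0.971], [0.0, -0.971, -0.241], [-1.0, -0.001, 0.003]]
force: [-4.7, -1.7, 1.3]
opening: 0.183
time_s: 9.45
position: [0.3845, 0.1025, 0.0831]
tcp_rot: [[0.001, 0.241, -0.971], [-0.0, -0.971, -0.241], [-1.0, 0.0, -0.001]]
force: [-0.1, 0.4, -0.6]
opening: 0.412
time_s: 10.2
position: [0.3839, 0.1025, 0.2386]
tcp_rot: [[0.002, 0.241, -0.971], [-0.0, -0.971, -0.241], [-1.0, 0.0, -0.002]]
force: [0.1, 0.1, 0.6]
opening: 0.413
```

View pics/scene5c.png

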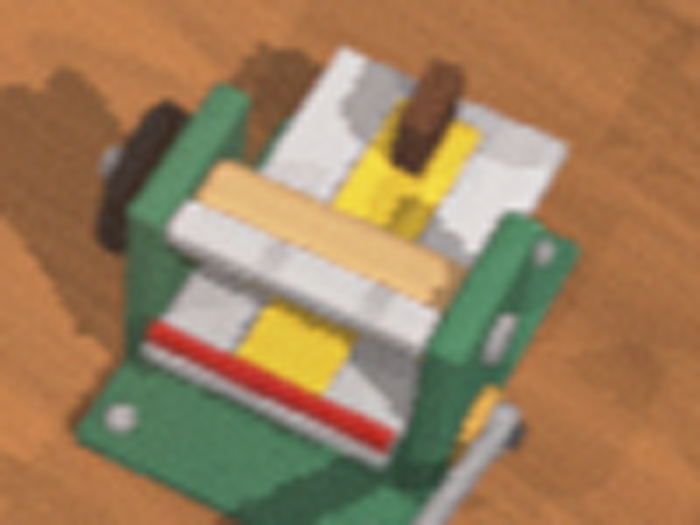

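The blade stayed home with its tip on the stop. Now to the lever grip.

```bash
python3 -m inch '{"dp":[[0,-7,-12],[0,-14,-24.4],[0,-14,-24.4],[0,-14,-24.4],[0,-14,-24.4],[0,-14,-24.4],[0,-14,-24.4],[0,-14,-24.4],[0,-14,-24.4],[0,-7,-12.4],[0,0,0],[0,0,0]],"yaw":[0,0,0,0,0,0,0,0,0,0,0,0]}' 70
python3 -m inch '{"dp":[[0,0,0],[0,0,0],[0,0,0],[0,0,0],[0,0,0],[0,0,0],[0,0,0],[0,0,0],[0,0,0],[0,0,0],[0,0,0],[0,0,0],[0,0,0],[0,0,0],[0,0,0]],"yaw":[-6.9,-6.9,-6.9,-6.9,-6.9,-6.9,-6.9,-7,-7,-7,-7,-7,-7,0,0]}' 60
python3 - <<'E'
from rig import bot
from h import *
s=bot.read_state();print(s["joint_positions"].round(2),s["position"].round(4))
for n in("scene","top"):
    c=bot.capture(n);pickle.dump(c,open(n+"6.pkl","wb"));cv2.imwrite(f"pics/{n}6.png",c["color"][:,:,::-1])
c=load("top5")
for st,ce,m in blobs(c,(0,180,80),(6,255,255),30): print(ce,onz(c,ce,.094))
E
```

```text
time_s: 11.3
position: [0.5658, 0.2776, 0.2354]
tcp_rot: [[-0.005, 0.242, -0.97], [-0.002, -0.97, -0.242], [-1.0, 0.0, 0.005]]
force: [-0.8, -0.4, -0.7]
opening: 0.808
time_s: 12.55
position: [0.5655, 0.2768, 0.2373]
tcp_rot: [[-0.002, 0.97, 0.242], [-0.001, 0.242, -0.97], [-1.0, -0.002, 0.0]]
force: [-0.1, 0.8, 0.7]
opening: 0.69
[ 1.593e+01  3.042e+01  8.104e+01 -1.000e-02  6.868e+01  1.910e+00] [0.5655 0.2768 0.2373]
[192.86754967 199.19205298] [0.5671347  0.27167732 0.094     ]
[249.70422535 216.97183099] [0.5203214  0.13363093 0.094     ]
```

View pics/scene6.png

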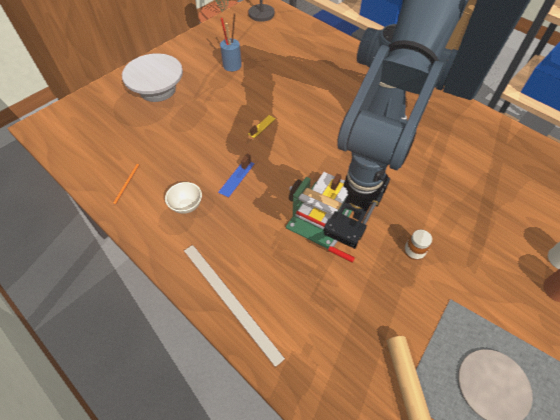

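```bash
python3 -m inch '{"dp":[[12,0,0],[25,0,0],[30,0,0],[30,0,0],[25,0,0],[15,0,0],[10,0,0],[4,0,0],[0,0,0],[0,0,0]],"yaw":[0,0,0,0,0,0,0,0,0,0]}' 60
python3 - <<'E'
from rig import bot
from h import *
s=bot.read_state();print(s["joint_positions"].round(2),s["position"].round(4))
for n in("scene","top"):
    c=bot.capture(n);pickle.dump(c,open(n+"7.pkl","wb"))
    x0,y0,w,h=(310,185,100,75) if n=="scene" else (150,160,140,105)
    k=780//w
    cv2.imwrite(f"pics/{n}7c.png",cv2.resize(c["color"][y0:y0+h,x0:x0+w,::-1],None,fx=k,fy=k,interpolation=cv2.INTER_CUBIC))
E
```

```text
time_s: 13.48
position: [0.5674, 0.2779, 0.0879]
tcp_rot: [[0.002, 0.969, 0.246], [0.0, 0.246, -0.969], [-1.0, 0.002, -0.0]]
force: [-0.3, -0.3, -0.6]
opening: 0.689
[15.97 41.22 87.53  0.   51.16  1.76] [0.5674 0.2779 0.0879]
```

View pics/scene7c.png

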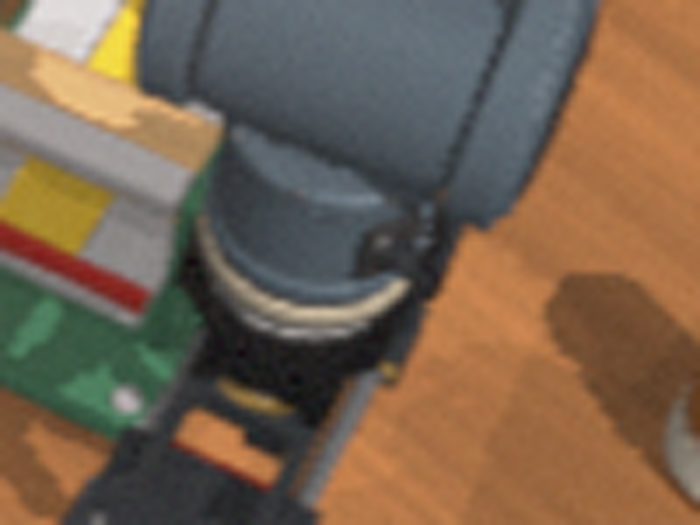

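The red bar shows between the fingers through the gripper's window at crop (255,470). Closing.

```bash
python3 -m inch '{"dp":[[1,0,0],[0,0,0],[0,0,0],[0,0,0],[0,0,0],[0,0,0],[0,0,0],[0,0,0],[0,0,0],[0,0,0]],"yaw":[0,0,0,0,0,0,0,0,0,0]}' 0
```

```text
time_s: 14.42
position: [0.5666, 0.2777, 0.086]
tcp_rot: [[-0.0, 0.969, 0.246], [-0.0, 0.246, -0.969], [-1.0, -0.0, -0.0]]
force: [0.3, -0.1, -0.3]
opening: 0.169
```

```bash
python3 -m inch '{"dp":[[-6,-3.5,0],[-6.1,-3.5,0],[-5.7,-4,0],[-5.7,-4.1,0],[-5.2,-4.6,0],[-5.3,-4.7,0],[0,0,0],[0,0,0]],"yaw":[0,0,0,0,0,0,0,0]}' 0
python3 - <<'E'
from rig import bot
from h import *
for n in("scene","top"):
    c=bot.capture(n);pickle.dump(c,open(n+"8.pkl","wb"))
    x0,y0,w,h=(290,165,120,90) if n=="scene" else (150,160,140,105)
    k=780//w
    cv2.imwrite(f"pics/{n}8c.png",cv2.resize(c["color"][y0:y0+h,x0:x0+w,::-1],None,fx=k,fy=k,interpolation=cv2.INTER_CUBIC))
E
```

```text
time_s: 15.08
position: [0.5427, 0.2718, 0.1206]
tcp_rot: [[0.0, 0.969, 0.246], [0.0, 0.246, -0.969], [-1.0, 0.0, -0.0]]
force: [0.7, 1.5, -2.6]
opening: 0.174
```

View pics/scene8c.png

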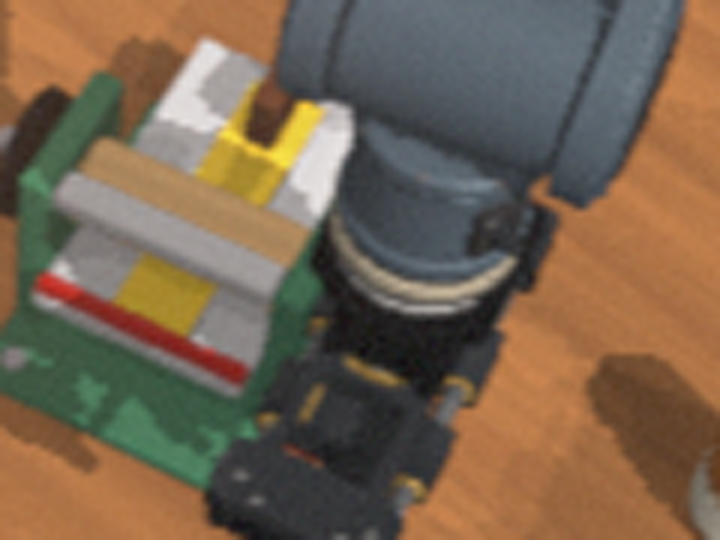

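View pics/top8c.png

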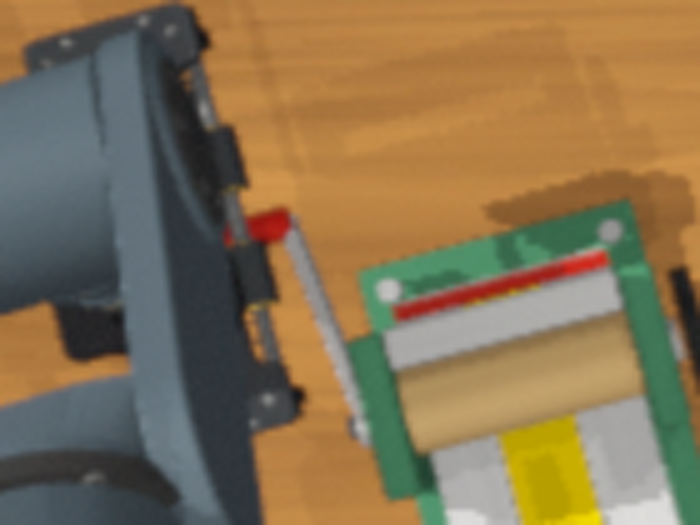

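The bar is held and following: red sits between the fingers at top crop (260,228), with about 3 N of load. I continue along the arc.

```bash
python3 -m inch '{"dp":[[-4.8,-5.1,0],[-4.8,-5.1,0],[-4.2,-5.5,0],[-4.2,-5.6,0],[-3.7,-6,0],[-3.7,-6,0],[-3,-6.3,0],[-3,-6.3,0],[0,0,0]],"yaw":[0,0,0,0,0,0,0,0,0]}' 0
python3 -m inch '{"dp":[[-2.4,-6.5,0],[-2.4,-6.6,0],[-1.8,-6.8,0],[-1.7,-6.8,0],[-1.1,-6.9,0],[-1,-6.9,0],[0,0,0],[0,0,0]],"yaw":[0,0,0,0,0,0,0,0]}' 0
```

```text
time_s: 15.93
position: [0.4973, 0.2606, 0.1523]
tcp_rot: [[-0.0, 0.969, 0.246], [0.001, 0.246, -0.969], [-1.0, 0.0, -0.001]]
force: [0.9, 4.7, -3.0]
opening: 0.17
time_s: 16.6
position: [0.4594, 0.2513, 0.1622]
tcp_rot: [[0.001, 0.969, 0.245], [0.002, 0.245, -0.969], [-1.0, 0.002, -0.002]]
force: [1.3, 6.7, -3.8]
opening: 0.172
```

```bash
python3 -m inch '{"dp":[[-0.4,-7,-0.5],[-0.3,-6.7,-0.5],[0,0,0],[0,0,0],[0,0,0]],"yaw":[0,0,0,0,0]}' 0
python3 - <<'E'
from rig import bot
from h import *
s=bot.read_state();p=s["position"];print(p.round(4),s["force"].round(2))
d=p[:2]-[.4765,.1252];a=np.radians(13.9);print("press x,y",d@[np.cos(a),np.sin(a)],d@[-np.sin(a),np.cos(a)])
for n in("scene","top"):
    c=bot.capture(n);pickle.dump(c,open(n+"9.pkl","wb"))
    x0,y0,w,h=(290,145,120,90) if n=="scene" else (150,190,140,105)
    k=780//w
    cv2.imwrite(f"pics/{n}9c.png",cv2.resize(c["color"][y0:y0+h,x0:x0+w,::-1],None,fx=k,fy=k,interpolation=cv2.INTER_CUBIC))
E
```

```text
time_s: 17.02
position: [0.4468, 0.2483, 0.1628]
tcp_rot: [[0.002, 0.969, 0.246], [0.001, 0.246, -0.969], [-1.0, 0.002, -0.0]]
force: [1.5, 3.7, -1.3]
opening: 0.175
[0.4468 0.2483 0.1628] [ 1.48  3.67 -1.27]
press x,y 0.0007142888028073576 0.12663159745548616
```

View pics/scene9c.png

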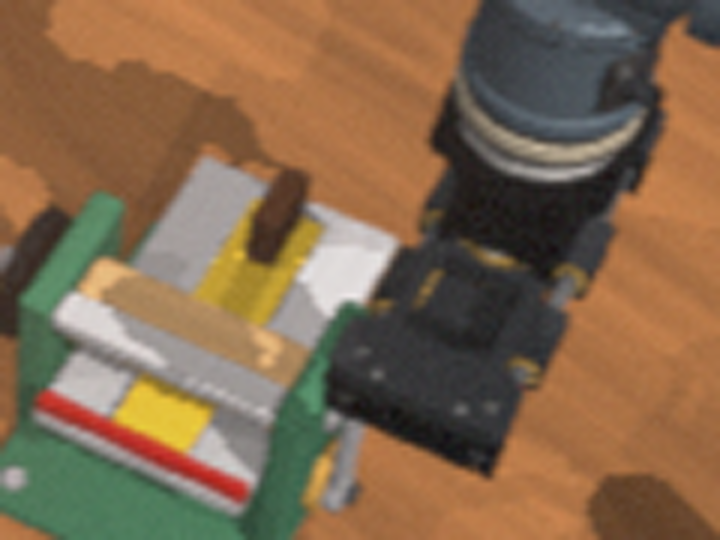

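View pics/top9c.png

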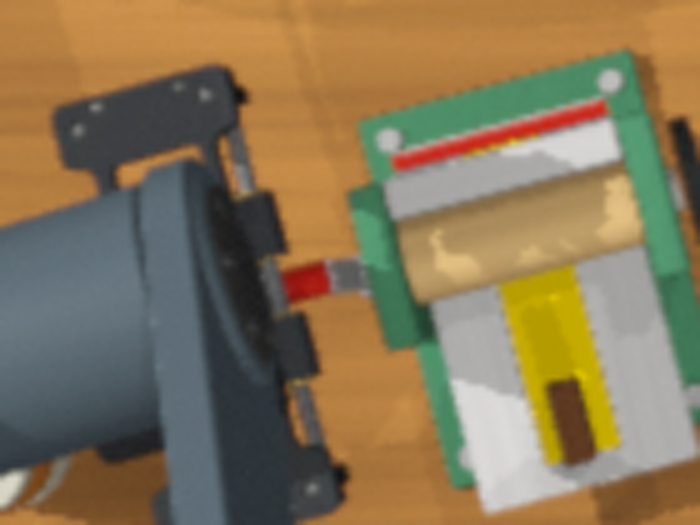

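The lever looks upright, with red at top crop (307,282). The tip is still at the stop. I check the lever's angle and the bed's rise by measurement.

```bash
python3 - <<'E'
from h import *
t=load("top9");s=load("scene9")
a=np.radians(13.9)
def pf(p):
    d=p[:2]-[.4765,.1252];return ((d@[np.cos(a),np.sin(a)])*1e3).round(1),((d@[-np.sin(a),np.cos(a)])*1e3).round(1)
for st,ce,m in blobs(t,(0,150,60),(8,255,255),15): print("top red",st,ce,"z170",pf(onz(t,ce,.170)),"z68",pf(onz(t,ce,.068)),"z73",pf(onz(t,ce,.073)))
for n in("scene5","scene9"):
    for st,ce,m in blobs(load(n),(0,150,60),(8,255,255),15): print(n,st,ce)
o=np.array([.4765,.1252]);R=np.array([[np.cos(a),-np.sin(a)],[np.sin(a),np.cos(a)]])
for z in(.068,.073): print("pred stop shift",proj(s,np.r_[o+R@[.047,0],z]))
# block ends and blade in top
for n in("top5","top9"):
    c=load(n)
    for st,ce,m in blobs(c,(22,150,70),(34,255,255),80):
        print(n,st,ce)
T=lambda X,Y:((X+.5)/5-.5+150,(Y+.5)/5-.5+190)
for q in((572,465),(545,465),(620,447),(505,300),(580,275)): print(q,pf(onz(t,T(*q),.071)))
E
```

```text
top red [229 210  42  14 107] [249.40186916 216.80373832] z170 (np.float64(40.4), np.float64(-6.2)) z68 (np.float64(46.8), np.float64(-0.2)) z73 (np.float64(46.5), np.float64(-0.5))
top red [206 242  10   9  55] [210.83636364 246.        ] z170 (np.float64(-0.2), np.float64(94.5)) z68 (np.float64(1.9), np.float64(111.1)) z73 (np.float64(1.8), np.float64(110.3))
scene5 [221  18   7  27  49] [223.79591837  29.2244898 ]
scene5 [296 211  35  18  95] [313.4        219.78947368]
scene5 [328 247  27  15 168] [341.17857143 253.76785714]
scene9 [221  18   7  27  53] [223.8490566   29.58490566]
scene9 [296 210  35  18  99] [312.97979798 218.75757576]
pred stop shift [312.90493465 219.13056267]
pred stop shift [313.02178671 218.18464096]
top5 [250 243  19  25 328] [259.19817073 254.51219512]
top5 [405 271  19  47 486] [414.20987654 297.0473251 ]
top9 [250 243  24  40 473] [260.94714588 259.87103594]
top9 [405 271  19  47 489] [414.21267894 297.06543967]
(572, 465) (np.float64(-119.5), np.float64(6.9))
(545, 465) (np.float64(-116.0), np.float64(19.7))
(620, 447) (np.float64(-117.2), np.float64(-18.2))
(505, 300) (np.float64(-32.7), np.float64(17.8))
(580, 275) (np.float64(-30.6), np.float64(-21.3))
```

Every press measurement sits about 1.7 mm low in x (bed front −131.9, grip at rest 123.1, blade rear −117). So the lever is about 2 mm short of upright at the grip, and I nudge it 2 mm further.

```bash
python3 -m inch '{"dp":[[0,-1,0],[0,-1,0],[0,0,0],[0,0,0],[0,0,0],[0,0,0]],"yaw":[0,0,0,0,0,0]}' 0
python3 - <<'E'
from rig import bot
from h import *
s=bot.read_state();p=s["position"];print(p.round(4),s["force"].round(2),s["qvel"].round(2))
a=np.radians(13.9)
def pf(p):
    d=p[:2]-[.4748,.1248];return ((d@[np.cos(a),np.sin(a)])*1e3).round(1),((d@[-np.sin(a),np.cos(a)])*1e3).round(1)
print(pf(p))
for n in("scene","top"):
    c=bot.capture(n);pickle.dump(c,open(n+"10.pkl","wb"));cv2.imwrite(f"pics/{n}10.png",c["color"][:,:,::-1])
    for st,ce,m in blobs(c,(0,150,60),(8,255,255),15): print(n,ce,pf(onz(c,ce,.17)),pf(onz(c,ce,.073)))
E
```

```text
time_s: 17.62
position: [0.4451, 0.2479, 0.1628]
tcp_rot: [[0.002, 0.969, 0.246], [0.001, 0.246, -0.969], [-1.0, 0.002, -0.0]]
force: [1.7, 5.3, -2.1]
opening: 0.173
[0.4451 0.2479 0.1628] [ 1.69  5.32 -2.13] [ 0.02 -0.03 -0.14  0.01  0.01  0.05]
(np.float64(0.7), np.float64(126.6))
scene [223.84615385  29.28846154] (np.float64(-475.1), np.float64(-646.5)) (np.float64(-598.9), np.float64(-743.5))
scene [313.1122449 218.7755102] (np.float64(109.4), np.float64(23.8)) (np.float64(50.4), np.float64(1.1))
top [249.41509434 216.81132075] (np.float64(42.2), np.float64(-6.2)) (np.float64(48.2), np.float64(-0.6))
top [211.14545455 246.76363636] (np.float64(-0.3), np.float64(94.3)) (np.float64(1.5), np.float64(110.0))
```

View pics/scene10.png

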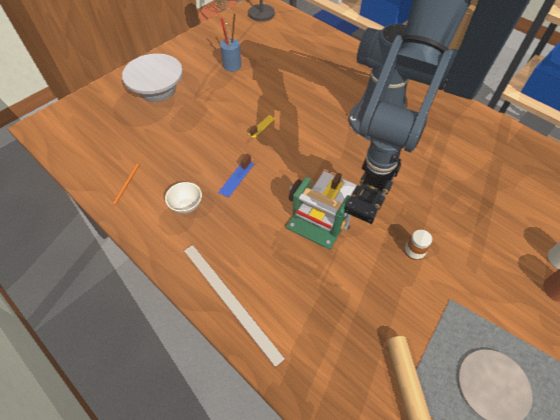

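The lever is upright: grip at x≈0, within about 1 mm by both camera and TCP. The bed is up, the blade is home, and the blue gauge, bowl and jar have not moved. I hand in while holding.

```bash
python3 - <<'E'
from rig import bot
print(bot.hand_in())
E
```

```text
the job is handed in; nothing more can be done
None
```

I slid the yellow 160 mm gauge straight in under the roller until its tip met the red stop, then let go of it. I swung the cam lever up by its red grip and handed the job in at about 17.7 s, still holding it upright.

**Last checks**
- **Lever:** the grip is at press x −0.3 mm by camera and +0.7 mm by the arm's own position. That is upright to about half a degree.
- **Bed:** the stop bar moved up about 1 pixel in the scene view, which matches the 5 mm rise.
- **Blade:** the tip was flush with the stop after I let go and again with the lever upright. The blade's rear edge measured about −115 mm, where home puts it.
- **Forces:** about 6 N on the hand at the end; the highest I read was about 8 N.
- **Other objects:** the blue gauge, bowl and jar stand where they were in the pictures.

**Disagreements**
- My first estimate of the press position was about 1.7 mm off along x. I corrected for it with a last 2 mm lever nudge.
- The gripper read a 15 mm opening on the 16 mm grip bar, but the bar followed the arm without slipping.
- A sideways force of about 5 N remained at the grip.

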